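# Set and lock the length stop of a sweet-portioning guide

## Robot

A 6-joint arm with a two-finger parallel gripper is mounted at the origin on the work surface. World frame = base frame: x ahead of the robot, y to its left, z up, the work surface at z = 0. Lengths are in m, angles in rad, forces in N, time in s.
With the tool pointing down it reaches from about 0.4 to 0.825 m from the base axis. Payload 7 kg.
Tool frame: the origin (TCP) lies between the finger pads; the fingertips stand manip.tip_extent ahead of it and the grasp point (between the pads) is the TCP (manip.tip_extent is the distance from the TCP to the fingertips, in m); z points along the fingers, x is the direction in which the jaws open and shut, and the axes are right-handed (so a half turn about z gives the same grasp; the last joint's range is limited). The gripper opens to 85 mm and grips with 20 to 120 N. Pads are 22 mm wide; open, the fingers measure 114 mm over their backs; the gripper's body (76 mm by 85 mm) begins 54 mm behind the grasp point. The pads swing forward as they close: fully open they stand 13 mm farther back than shut.
Start: joints at [1.576, 0.359, 0.012, 0, -1.224, -0.288], TCP at [0.188, 0.648, 0.25] pointing down, gripper open.
Joint ranges: [-3.07, 3.07], [-1.43, 2.12], [-1.02, 1.25], [-3.03, 1.67], [-3.05, -0], [-3.03, 3.03]. Speed limits (rad/s): [2.39, 2.39, 3.01, 3.14, 3.14, 3.14].

## Interface

Orientations are given as a unit quaternion [w, x, y, z].
In Python, from rig import manip, fingers, kin, state, camera, ticket gives the robot as it stands. Calls block until the motion is done:
- manip.move_ptp(position, orientation): joint-space move of the TCP to a pose.
- manip.line_to(position, rot=None, feed=0.15): straight line of the TCP; rot=None keeps the orientation; feed is the mean speed in m/s.
- manip.set_joints(angles): joint-space move.
- fingers.move_gripper(opening, grip_force=None): finger opening in m; grip_force is the grip in N (None keeps the last); returns when the fingers have stopped.
- manip.pause(seconds).
- kin.inverse_kinematics(position, orientation): joint angles nearest the present ones, or None.
- state(): the state.
- camera(name): name is "scene" or "top"; returns a dict with "color" (400x640x3 uint8, red, green, blue), "vfov" (degrees; the focal length in pixels is half the picture's height over the tangent of half this angle, whatever the lens; pixels are square), "cx", "cy" (the principal point, pixels), "R" (3x3) and "t" (3): a world point X has camera coordinates R X + t. Camera axes: x right, y down, z forward; pixel columns grow to the right and rows downward; lengths in m; the calibration is good to about 2 mm. A picture is of the moment at which its call begins. There is no depth.
A pose or a line that the arm cannot do raises manip.PlanningError and nothing moves.
- ticket.finish_job(): hands the job in, once; it reports no verdict.
The state is a dict: "clock": time; "q": joint angles; "qd": joint speeds; "joint_torque": joint torques, N m; "ee_pos": TCP position; "eef_rot": TCP orientation; "contact_force": force on the tool from outside, world axes, zero at the start; "ft_torque": the same for the moment, N m; "finger_gap": finger opening in m.
Only numpy, scipy, OpenCV 4.12 (cv2) and the standard library are available. Lean on these libraries where they do the work, as an engineer would, in place of code of your own. Each camera call takes 0.05 s, during which the arm holds its last target.

## Task

With the fingertips only, push the loose wooden length stop along the fence of the white portioning guide until it sits right up against the two steel set pins. Then tighten its wing screw fully home, clockwise from above, by stroking the wings round with a fingertip again and again; do not pinch the screw, and leave the shaker, the tamper and the bowl as they stand. Finish with the stop still against the pins and the robot clear of everything.

Things in the scene. Friction and masses are not known exactly. Their poses are not given: they have to be found in the camera images.
- guide: White painted portioning guide fixed on the bench: a board 18 mm thick, 150 mm wide (own x from -60 to +90 mm) and 300 mm long (own y from -150 to +150 mm), with an upright fence along y. Dark flush discs in it are empty pin holes. Origin: on the bench, under the line on which the screw's axis slides (x = 0), midway along the board; z up.
- fence (a point): Middle of the top edge of the guide's fence, 76 mm above the bench. The fence is 12 mm thick (guide x from -54 to -42 mm) and runs the whole 300 mm along the guide's y.
- pins (a point): Midway between the two steel set pins, level with their tops, 40 mm above the bench. The pins are 12 mm across and stand at x = -22 and +22 mm, y = -126 mm in the guide's frame.
- stop: Wooden block 80 x 80 x 28 mm on the board, top 46 mm above the bench; captive, it only slides along the guide's y, with about 5 N of friction. Origin: centre of its underside, 18 mm above the bench; axes parallel to the guide's. It starts 40 to 90 mm from the pins on their +y side and is pushed to -y; against the pins its origin is at y = -80 mm in the guide's frame.
- screw (a joint): Angle of the wing screw, rad, growing clockwise seen from above. It starts at 2.4 to 4.9 and meets a firm end, fully home, at 9.42. At 3.14, 6.28 and 9.42 the wings lie along the guide's x (square to the fence). It turns with about 0.03 N m, stays where it is left and does not noticeably sink.
- wings: The dark metal wing screw at the middle of the stop. Origin: on its upright axis, 46 mm above the bench. Hub 22 mm across; two opposite flat wings along its own x, 72 mm over their ends, 8 mm thick, from 52 to 78 mm above the bench. They pass 6 mm from the fence; a fingertip hardly fits between hub and fence, so work on the open side and lift over to stroke again.
- wing_tip (a point): Middle of the outer end of one of the two wings, 36 mm from the screw's axis, 65 mm above the bench. This wing lies on the screw's own +x; when home it points to the guide's -x.
- dredger: Metal dusting shaker, 66 mm across and 102 mm tall, standing loose on the bench beyond the guide's free edge; not to be disturbed. Origin: centre of its underside.
- tamper: Small wooden tamper, 48 mm across and 100 mm tall, standing loose on the bench beyond the guide's free edge; not to be disturbed. Origin: centre of its underside.
- bowl: Small steel bowl, 100 mm across and 45 mm tall, standing loose on the bench past the guide's +y end; not to be disturbed. Origin: centre of its underside.

How it is judged:
On the way, in this order (a step that is already met when the one before it is completed fails the run):
1. the stop is pushed up against the set pins (within 4 mm) (y of stop in the frame of guide below -0.076 m), for 0.2 s.
2. the wing screw is then turned fully home (within 0.2 rad of its end) (value of joint screw above 9.22 rad), for 0.2 s.
At the end, for the whole second after the job is handed in: The stop rests within 4 mm of the set pins, the wing screw is within 0.2 rad of its clockwise end, and the shaker, tamper and bowl stand upright within 20 mm of where they were (y of stop in the frame of guide below -0.076 m and value of joint screw above 9.22 rad and linear speed of stop below 0.01 m/s and distance of each of dredger, tamper, bowl from where it was at the start of the episode below 0.02 m and angle between each of dredger, tamper, bowl's own z axis and vertical below 0.2 rad); the robot touches nothing.
It fails at once if the wing screw is pinched on its way (more than 38 N between it and the fingers while it is not yet home) (contact force between wings and the fingers above 38 N and value of joint screw below 9.22 rad).
It fails at once if the shaker, tamper or bowl is lifted, carried or shoved more than 20 mm (distance of any of dredger, tamper, bowl from where it was at the start of the episode above 0.02 m).
It also fails if it takes over 54 s, if anything falls off the work surface, if the arm or the gripper's body presses on something with over 40 N, if the wrist force passes 120 N, or if a joint passes its speed limit or range.

## Working session

There is one attempt and no reset: what is moved stays moved. The work goes in short steps, each a Python script; the robot and the scene stay as the last script left them, time stands still between calls to the robot, and variables do not carry over. Pictures are saved under pics/ and viewed, and the job is handed in when it is done.

```bash
ls; mkdir -p pics; python3 - <<'E'
from rig import manip, state, camera
import cv2
print(state(), manip.tip_extent)
for n in ("scene","top"):
    c=camera(n); cv2.imwrite(f"pics/{n}0.png",c["color"][:,:,::-1])
    print(n,c["vfov"],c["cx"],c["cy"],c["R"],c["t"])
E
```

```text
pics
{'clock': 0.0, 'q': array([ 1.57611445e+00,  3.59400395e-01,  1.10636111e-02, -3.66962615e-04,
       -1.22406975e+00, -2.88099529e-01]), 'qd': array([ 0.00068856, -0.00107878,  0.00102829,  0.00119312, -0.00142531,
        0.0017146 ]), 'joint_torque': array([ 2.24333256e-03, -5.83327961e+01,  2.93428856e+01,  6.93677634e+00,
       -5.71910001e-03,  1.71213247e-05]), 'ee_pos': array([0.1882355 , 0.64776323, 0.24935394]), 'eef_rot': array([-6.18462261e-04, -6.00354827e-01,  7.99733333e-01, -5.43556088e-04]), 'contact_force': array([ 0.06030932, -0.81985553,  0.72940206]), 'ft_torque': array([ 0.01640082,  0.00611347, -0.0364256 ]), 'finger_gap': 0.08539020226082729} 0.019
scene 43.98376760717508 314.14811093752587 197.83165128983424 [[-0.81355735  0.58133914  0.01300932]
 [ 0.47541705  0.67787334 -0.560773  ]
 [-0.33481797 -0.45003614 -0.82786738]] [ 0.42906791 -0.29411122  1.22333004]
top 49.40120730882983 321.48131281656356 205.25627378394285 [[ 0.02919738 -0.99954192 -0.00796587]
 [-0.9879209  -0.02764278 -0.15247348]
 [ 0.15218344  0.01232148 -0.98827546]] [0.06413437 0.59171316 0.69022353]
```

View pics/scene0.png

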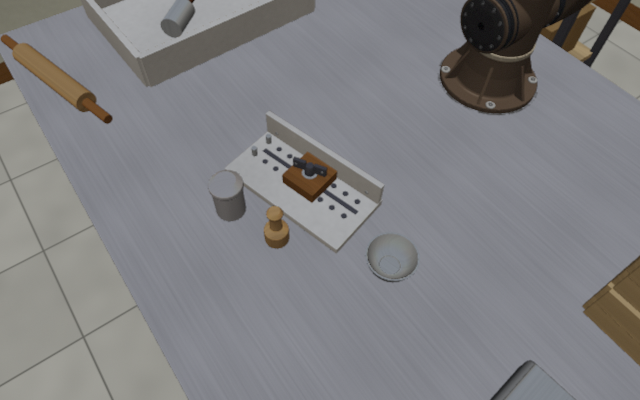

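View pics/top0.png

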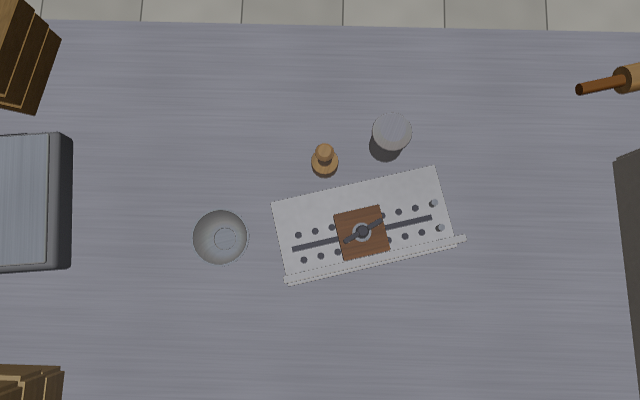

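The top view shows the guide with the fence on the robot side. The pins are at about (434,203) and (441,228), the wing screw at (362,232), the shaker at (392,130), the tamper at (325,157) and the bowl at (220,237). I'll zoom in to measure.

```bash
python3 - <<'E'
import cv2
i=cv2.imread("pics/top0.png")[150:300,260:480]
cv2.imwrite("pics/top0z.png",cv2.resize(i,(792,540),interpolation=cv2.INTER_CUBIC))
i=cv2.imread("pics/scene0.png")[105:255,215:395]
cv2.imwrite("pics/scene0z.png",cv2.resize(i,(720,600),interpolation=cv2.INTER_CUBIC))
E
```

```text
(no output)
```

View pics/top0z.png

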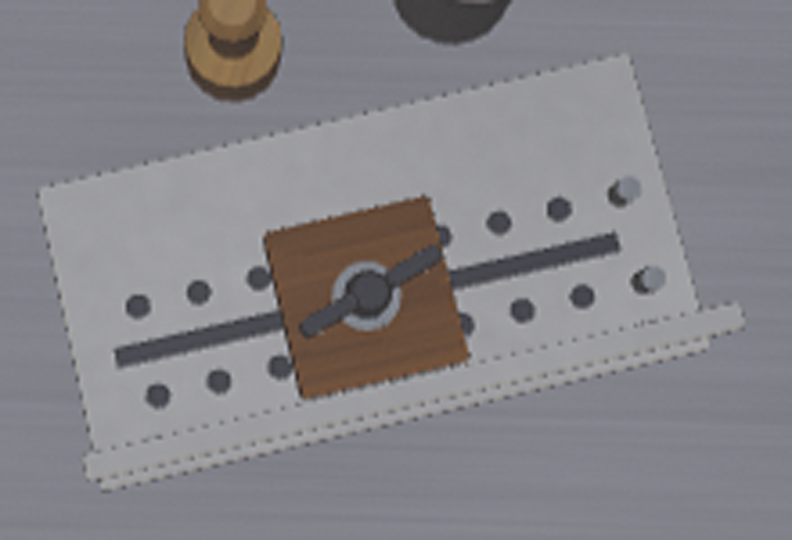

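View pics/scene0z.png

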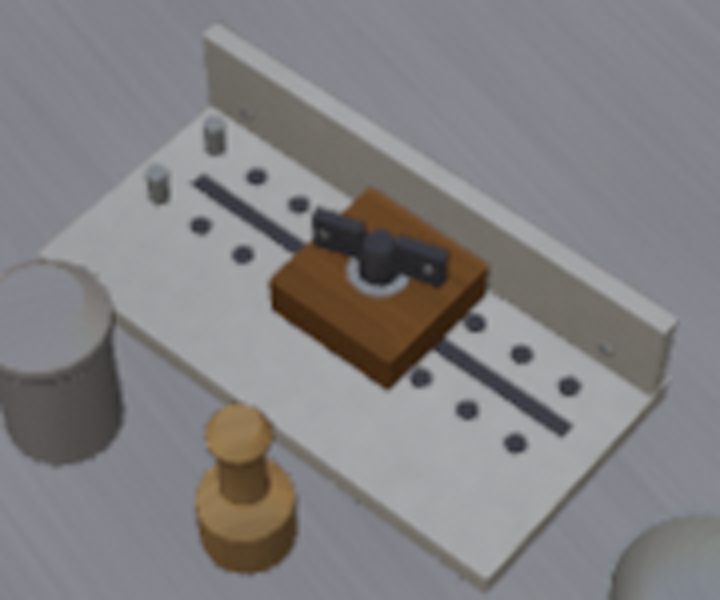

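```bash
cat > h.py <<'E'
import numpy as np
from scipy.optimize import least_squares
from rig import manip, fingers, kin, state, camera, ticket
def proj(c,X):
    f=200/np.tan(np.radians(c["vfov"])/2); p=np.asarray(X)@c["R"].T+c["t"]
    return np.stack([c["cx"]+f*p[...,0]/p[...,2],c["cy"]+f*p[...,1]/p[...,2]],-1)
def back(c,uv,z):
    f=200/np.tan(np.radians(c["vfov"])/2); uv=np.atleast_2d(uv)
    d=np.c_[(uv[:,0]-c["cx"])/f,(uv[:,1]-c["cy"])/f,np.ones(len(uv))]@c["R"]
    o=-c["R"].T@c["t"]; return o+d*((z-o[2])/d[:,2])[:,None]
E
python3 - <<'E'
from h import *
ct,cs=camera("top"),camera("scene")
zt=lambda a:(np.array(a,float)+.5)/3.6+[260,150]-.5
zs=lambda a:(np.array(a,float)+.5)/4+[215,105]-.5
gt=np.array([[.09,.15,.018],[.09,-.15,.018],[.022,-.126,.04],[-.022,-.126,.04]])
ut=zt([[40,187],[630,55],[628,188],[653,278]])
gs=np.array([[.022,-.126,.04],[-.022,-.126,.04],[-.042,.15,.076]]);us=zs([[157,172],[214,122],[668,328]])
def W(p,g):
    c,s=np.cos(p[2]),np.sin(p[2]); g=np.asarray(g,float)
    return np.stack([p[0]+c*g[...,0]-s*g[...,1],p[1]+s*g[...,0]+c*g[...,1],g[...,2]],-1)
def run(t,s):
    res=lambda p:np.r_[t*(proj(ct,W(p,gt))-ut).ravel(),s*(proj(cs,W(p,gs))-us).ravel()]
    r=least_squares(res,[.6,0,0]); print(r.x,np.round(r.fun.reshape(-1,2),1)); return r.x
run(1,0);run(0,1);p=run(1,1)
np.save("guide.npy",p)
def G(X):
    c,s=np.cos(p[2]),np.sin(p[2]); d=X[:,:2]-p[:2]; return np.c_[d[:,0]*c+d[:,1]*s,-d[:,0]*s+d[:,1]*c]*1000
print("stop corners",G(back(ct,zt([[264,232],[428,198],[470,358],[302,397]]),.046)))
w=G(back(ct,zt([[307,330],[440,255]]),.078));print("wing",w,np.degrees(np.arctan2(*(w[0]-w[1])[::-1])), w.mean(0))
print("hub",G(back(ct,zt([[369,291]]),.078)))
print("scene wing top", G(back(cs,zs([[315,210],[446,250]]),.078)))
for n,uv,z in(("shaker",(392,128),.102),("tamper",(324.5,152),.1),("bowl",(220,237),.045)):
    X=back(ct,uv,z);print(n,X,G(X))
E
```

```text
[0.54847466 0.00498181 0.25294663] [[-1.1 -0.1]
 [ 0.  -0.6]
 [ 0.6  0.3]
 [ 0.4  0.3]
 [ 0.  -0. ]
 [ 0.   0. ]
 [ 0.   0. ]]
[0.54868764 0.00352189 0.2682655 ] [[-0.   0. ]
 [-0.  -0. ]
 [ 0.  -0. ]
 [ 0.  -0. ]
 [-0.  -0.2]
 [-0.2  0.1]
 [ 0.1  0.1]]
[0.5485094  0.00423804 0.258554  ] [[-0.8  0.4]
 [ 0.  -1. ]
 [ 0.8 -0.1]
 [ 0.8 -0.1]
 [ 0.6 -0.4]
 [ 0.5 -0. ]
 [ 0.2  0.9]]
stop corners [[ 40.24825644  48.29114329]
 [ 38.3316121  -30.37557141]
 [-38.62229985 -30.78325944]
 [-38.35075106  48.98277224]]
wing [[-10.76277508  41.42426579]
 [  8.21616794 -24.21301204]] 106.12716433773969 [-1.27330357  8.60562688]
hub [[-0.1992475  10.50057094]]
scene wing top [[ 11.9232426  -25.55115611]
 [-10.4388237   39.41830823]]
shaker [[ 0.70937381 -0.02902132  0.102     ]] [[147.01353584 -73.28411926]]
tamper [[0.66736022 0.07804124 0.1       ]] [[133.77051336  40.96191918]]
bowl [[0.53109712 0.24968849 0.045     ]] [[ 45.92396514 241.74387635]]
```

```bash
cat >> h.py <<'E'
from scipy.spatial.transform import Rotation as Ro
P=np.load("guide.npy")
def gw(x,y,z):
    c,s=np.cos(P[2]),np.sin(P[2]); x,y=x/1000,y/1000
    return np.array([P[0]+c*x-s*y,P[1]+s*x+c*y,z])
def toG(X):
    c,s=np.cos(P[2]),np.sin(P[2]); d=np.asarray(X)[:2]-P[:2]; return np.array([d[0]*c+d[1]*s,-d[0]*s+d[1]*c])*1000
def qd(deg):  # tool x at deg in guide frame, pointing down
    a=np.radians(deg)+P[2]; c,s=np.cos(a),np.sin(a)
    q=Ro.from_matrix(np.array([[c,s,0],[s,-c,0],[0,0,-1.]])).as_quat(); return np.r_[q[3],q[:3]]
def fG():
    f=state()["contact_force"]; c,s=np.cos(P[2]),np.sin(P[2]); return np.array([f[0]*c+f[1]*s,-f[0]*s+f[1]*c,f[2]])
def fing(al,r=27,off=18.5,cy=-80):  # finger centre (guide mm) with wing at al deg, offset on ccw side
    a=np.radians(al); return r*np.cos(a)-off*np.sin(a), cy+r*np.sin(a)+off*np.cos(a)
E
python3 - <<'E'
from h import *
print(fG())
for d in (0,90,180,270): 
    q=kin.inverse_kinematics(gw(0,75,.2),qd(d)); print(d,None if q is None else np.round(q,2))
for al in range(90,-131,-20):
    print(al,[ (lambda q:None if q is None else round(q[5],2))(kin.inverse_kinematics(gw(*fing(al),.075),qd(al+k))) for k in (0,90,180,270)])
E
```

```text
[ 0.13017464 -0.00756853  0.93280221]
0 [ 0.51  0.17 -0.37  0.   -1.03  2.89]
90 [ 0.51  0.17 -0.37  0.   -1.03 -1.82]
180 [ 0.51  0.17 -0.37  0.   -1.03 -0.25]
270 [ 0.51  0.17 -0.37  0.   -1.03  1.32]
90 [np.float64(-1.58), np.float64(-0.01), np.float64(1.57), None]
70 [np.float64(-1.93), np.float64(-0.36), np.float64(1.21), np.float64(2.78)]
50 [np.float64(-2.28), np.float64(-0.71), np.float64(0.86), np.float64(2.43)]
30 [np.float64(-2.63), np.float64(-1.06), np.float64(0.51), np.float64(2.08)]
10 [np.float64(-2.96), np.float64(-1.39), np.float64(0.18), np.float64(1.75)]
-10 [np.float64(2.99), np.float64(-1.73), np.float64(-0.16), np.float64(1.42)]
-30 [np.float64(2.66), np.float64(-2.06), np.float64(-0.49), np.float64(1.09)]
-50 [np.float64(2.33), np.float64(-2.39), np.float64(-0.81), np.float64(0.76)]
-70 [np.float64(2.0), np.float64(-2.72), np.float64(-1.15), np.float64(0.43)]
-90 [np.float64(1.66), None, np.float64(-1.48), np.float64(0.09)]
-110 [np.float64(1.32), np.float64(2.89), np.float64(-1.82), np.float64(-0.25)]
-130 [np.float64(0.98), np.float64(2.55), np.float64(-2.16), np.float64(-0.59)]
```

```bash
python3 - <<'E'
from h import *
import cv2
fingers.move_gripper(0.0,20)
print(state()["clock"],state()["finger_gap"])
manip.move_ptp(gw(0,72,.15),qd(180)); print(state()["clock"])
manip.line_to(gw(0,72,.046),feed=.15); f0=fG();print(f0,state()["clock"])
manip.line_to(gw(0,-21,.046),feed=.06); print(fG()-f0,toG(state()["ee_pos"]),state()["clock"])
c=camera("top");cv2.imwrite("pics/top1.png",cv2.resize(c["color"][150:300,260:480,::-1],(792,540),interpolation=cv2.INTER_CUBIC))
E
```

```text
0.9667 0.00022094260965623846
3.3667
[ 0.57299311 -0.06941911  1.09025087] 4.2083
[ 0.08550551 -0.06517495 -0.53547736] [-2.08077648e-02 -2.11464832e+01] 5.9083
```

View pics/top1.png

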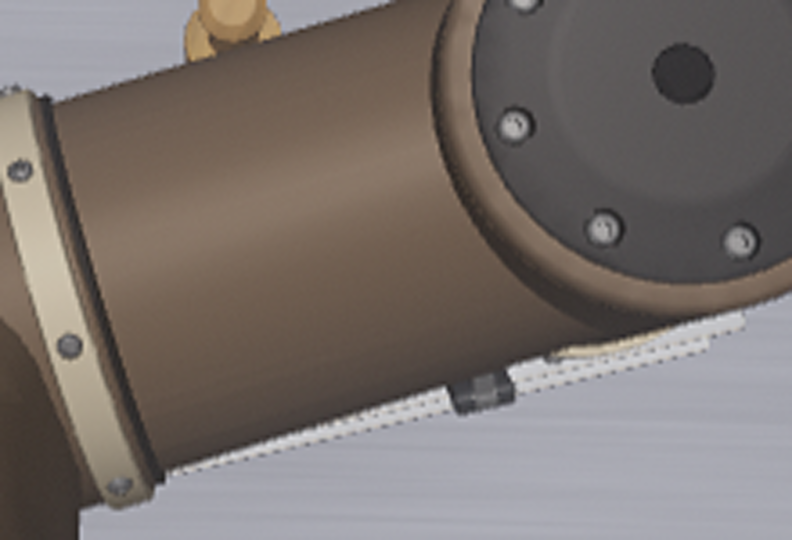

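The arm hides the guide in the top view, so I'll go by force from here.

```bash
python3 - <<'E'
from h import *
import cv2
f0=fG()
for y in np.arange(-23,-38,-1.5):
    manip.line_to(gw(0,y,.046),feed=.04); f=fG()-f0
    print(y,np.round(f,1),np.round(toG(state()["ee_pos"]),1),round(state()["clock"],2))
    if f[1]>12: break
c=camera("scene");cv2.imwrite("pics/scene1.png",cv2.resize(c["color"][105:255,215:395,::-1],(720,600),interpolation=cv2.INTER_CUBIC))
E
```

```text
-23.0 [-1.7  2.7 -2.1] [ -0.1 -22.9] 6.21
-24.5 [ 0.3  4.  -2. ] [ -0.2 -24.4] 6.46
-26.0 [ 0.2  4.4 -3. ] [ -0.1 -25.9] 6.71
-27.5 [ 0.1  4.  -3.8] [ -0.1 -27.5] 6.96
-29.0 [ 0.   9.1 -2.1] [ -0.2 -28.2] 7.21
-30.5 [-2.  20.   0.8] [ -0.1 -28.3] 7.46
```

View pics/scene1.png

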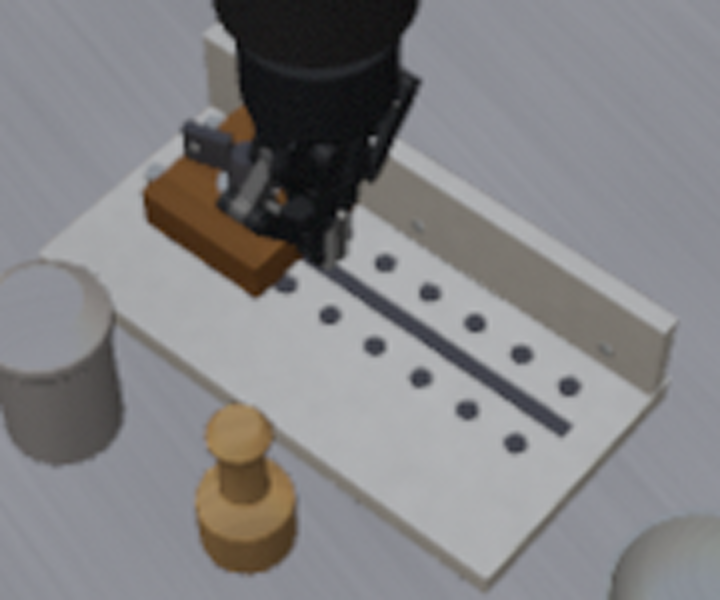

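The finger stalled at 20 N at the predicted spot (y = -28.3 mm), and the scene picture shows the block touching both pins. Next are the strokes: first wing B from -74° to about -125°.

```bash
cat >> h.py <<'E'
def stroke(a0,a1,r=28,ready=24,off=15,step=15,feed=.08,fmax=12,z=.075):
    """finger rides the ccw side of a wing from angle a0 to a1 (deg, guide frame)"""
    x,y=fing(a0,r,ready)
    manip.line_to(gw(x,y,.13),rot=qd(a0+180),feed=.2)
    manip.line_to(gw(x,y,z),feed=.15); f0=fG(); print("down",np.round(f0,1),round(state()["clock"],2))
    n=max(1,int(np.ceil(abs(a1-a0)/step)))
    for a in np.r_[a0,np.linspace(a0,a1,n+1)[1:]]:
        manip.line_to(gw(*fing(a,r,off),z),rot=qd(a+180),feed=feed); f=fG()-f0
        print(round(a),np.round(f,1),round(state()["clock"],2))
        if np.linalg.norm(f[:2])>fmax: print("force stop"); return False
    return True
def leave(a,r=28,ready=24,z=.075):
    manip.line_to(gw(*fing(a,r,ready),z),feed=.1); p=state()["ee_pos"]
    manip.line_to(np.r_[p[:2],.13],feed=.2)
E
python3 - <<'E'
from h import *
import cv2
manip.line_to(gw(0,-20,.046),feed=.1); manip.line_to(gw(0,-20,.13),feed=.2)
if stroke(-70,-125): leave(-125)
print(state()["clock"])
c=camera("scene");cv2.imwrite("pics/scene2.png",cv2.resize(c["color"][105:255,215:395,::-1],(720,600),interpolation=cv2.INTER_CUBIC))
E
```

```text
down [0.7 0.3 0.5] 10.22
-70 [-1.2 -0.2 -0.4] 10.48
-84 [ 0.3 -0.8 -0.1] 10.88
-98 [ 0.2 -0.7  0.2] 11.27
-111 [-1.5 -1.6 -1.1] 11.66
-125 [-0.8  0.1 -0.8] 12.05
12.725
```

View pics/scene2.png

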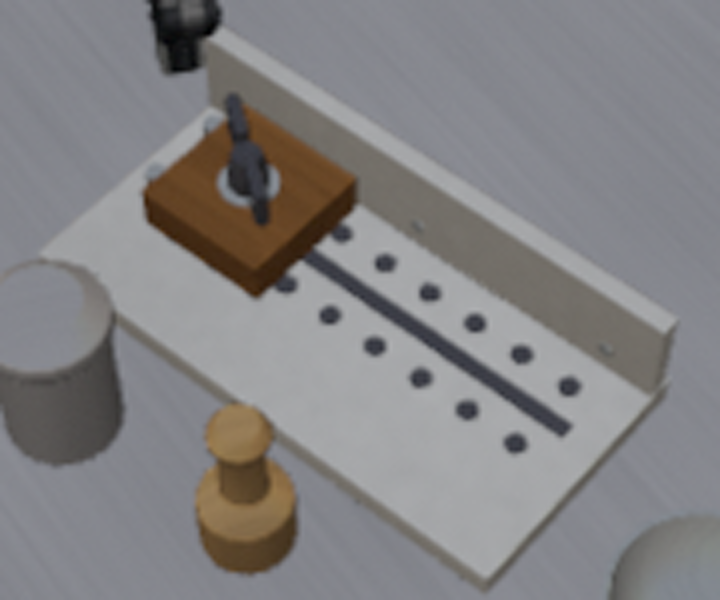

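The wings turned. Their top ends are now at about (233,100) and (262,218) in the zoom, and the stop still touches the pins. I'll compute the angle.

```bash
python3 - <<'E'
from h import *
c=camera("scene"); zs=lambda a:(np.array(a,float)+.5)/4+[215,105]-.5
w=np.array([toG(x) for x in back(c,zs([[233,97],[262,188]]),.078)]);print(w)
for a in (40,50,60,70): print(a,[(proj(c,gw(s*36*np.cos(np.radians(a)),-80+s*36*np.sin(np.radians(a)),.078))-[214.5,104.5])*4 for s in(1,-1)])
E
```

```text
[[ -16.93742821 -106.40430607]
 [  18.37013849  -54.8144959 ]]
40 [array([246.99880527, 197.4370546 ]), array([252.10832028,  88.77025902])]
50 [array([259.66996665, 196.62002244]), array([239.93038903,  89.51344728])]
60 [array([272.01148432, 194.11305002]), array([228.02436161,  91.82328588])]
70 [array([283.6280907 , 190.00171862]), array([216.73296292,  95.63799462])]
```

Wing A is at about 54°, as planned. Stroke 2 takes A to -110°.

```bash
python3 - <<'E'
from h import *
import cv2
if stroke(57,-110): leave(-110)
print(state()["clock"])
c=camera("scene");cv2.imwrite("pics/scene3.png",cv2.resize(c["color"][105:255,215:395,::-1],(720,600),interpolation=cv2.INTER_CUBIC))
for a in (50,60,70,80): print(a,[np.round((proj(c,gw(s*36*np.cos(np.radians(a)),-80+s*36*np.sin(np.radians(a)),.078))-[214.5,104.5])*4) for s in(1,-1)])
E
```

```text
Traceback (most recent call last):
  File "h.py", line 28, in stroke
    manip.line_to(gw(x,y,.13),rot=qd(a0+180),feed=.2)
    ~~~~~~~~~~~~~^^^^^^^^^^^^^^^^^^^^^^^^^^^^^^^^^^^^
rig.PlanningError: the arm cannot follow that straight line within its joint ranges
```

```bash
sed -i 's/^    manip.line_to(gw(x,y,.13),rot=qd(a0+180),feed=.2)/    manip.move_ptp(gw(x,y,.14),qd(a0+180))/' h.py; python3 - <<'E'
from h import *
import cv2
if stroke(57,-110,feed=.1): leave(-110)
print(state()["clock"])
c=camera("scene");cv2.imwrite("pics/scene3.png",cv2.resize(c["color"][105:255,215:395,::-1],(720,600),interpolation=cv2.INTER_CUBIC))
for a in (50,60,70,80): print(a,[np.round((proj(c,gw(s*36*np.cos(np.radians(a)),-80+s*36*np.sin(np.radians(a)),.078))-[214.5,104.5])*4) for s in(1,-1)])
E
```

```text
down [0.  0.6 0.3] 15.97
57 [-0.2 -0.2  0.4] 16.23
43 [-0.2 -1.2 -0.9] 16.62
29 [ 0.4  0.2 -0.1] 17.01
15 [ 0.2 -0.1 -0.4] 17.4
1 [-0.4 -1.  -0. ] 17.79
-13 [-0.2 -1.4 -0.9] 18.18
-26 [ 0.1 -1.4  0.3] 18.57
-40 [-1.4 -1.1  0.3] 18.97
-54 [-0.  -0.2 -1. ] 19.36
-68 [-0.2 -0.5 -0.2] 19.75
-82 [ 0.4 -1.2 -0.6] 20.14
-96 [-0.1 -1.4 -0.2] 20.53
-110 [ 0.5 -1.3 -0.2] 20.93
21.6
50 [array([260., 197.]), array([240.,  90.])]
60 [array([272., 194.]), array([228.,  92.])]
70 [array([284., 190.]), array([217.,  96.])]
80 [array([294., 184.]), array([206., 101.])]
```

View pics/scene3.png

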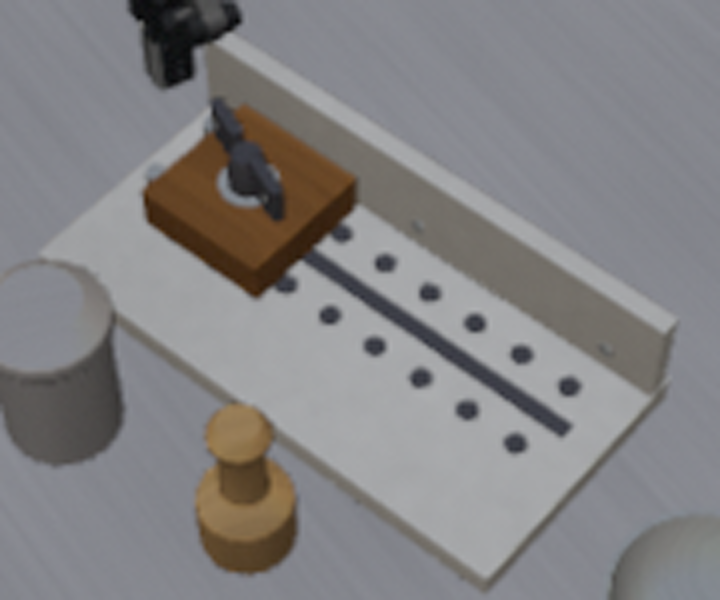

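The wings are now at about 68° (ends at (217,100) and (281,188)), and the stop still sits against the pins. The last stroke goes from 72° to the firm end, with force-checked steps at the finish.

```bash
python3 - <<'E'
from h import *
import cv2
ok=stroke(72,8,feed=.1)
f0=np.array([.3,.3,.3]); a=8
if ok:
  for a in np.arange(5,-16,-2.5):
    manip.line_to(gw(*fing(a,28,15),.075),rot=qd(max(a,0)+180),feed=.05); manip.pause(.1); f=fG()
    print(a,np.round(f,1),np.round(toG(state()["ee_pos"]),1),round(state()["clock"],2))
    if np.linalg.norm(f[:2])>14: break
E
```

```text
down [-0.7 -0.6  0.2] 24.81
72 [0.9 0.3 0.4] 25.06
59 [1.1 0.3 0.2] 25.43
46 [ 0.2  0.1 -0.4] 25.81
34 [0.7 0.8 0.2] 26.18
21 [ 1.3 -0.2 -1.2] 26.56
8 [0.  1.  0.7] 26.93
5.0 [-1.7  2.3  0.3] [ 26.5 -62.5] 27.28
2.5 [-0.6  1.9  0.2] [ 27.2 -63.8] 27.63
0.0 [-1.1  4.2  1.5] [ 27.7 -64.3] 27.98
-2.5 [-3.6 11.9  4.8] [ 27.9 -64.6] 28.33
-5.0 [-5.8 16.6  7.6] [ 28.  -64.9] 28.68
```

It met the firm end at y = -64.6 mm, against the predicted -65. Now I'll leave and check.

```bash
python3 - <<'E'
from h import *
import cv2
x,y=toG(state()["ee_pos"])
manip.line_to(gw(x,y+14,.075),feed=.1); manip.line_to(gw(x,y+14,.15),feed=.2)
manip.set_joints([1.576, 0.359, 0.012, 0, -1.224, -0.288]); print(state()["clock"])
c=camera("scene");cv2.imwrite("pics/scene4.png",cv2.resize(c["color"][105:255,215:395,::-1],(720,600),interpolation=cv2.INTER_CUBIC))
c=camera("top");cv2.imwrite("pics/top4.png",cv2.resize(c["color"][150:300,260:480,::-1],(792,540),interpolation=cv2.INTER_CUBIC)); cv2.imwrite("pics/top4f.png",c["color"][:,:,::-1])
for a in (0,6,12): print(a,[np.round((proj(c,gw(s*36*np.cos(np.radians(a)),-80+s*36*np.sin(np.radians(a)),.078))-[259.6,149.6])*3.6) for s in(1,-1)])
E
```

```text
32.3417
0 [array([545., 167.]), array([587., 323.])]
6 [array([537., 170.]), array([595., 321.])]
12 [array([529., 173.]), array([603., 318.])]
```

View pics/top4.png

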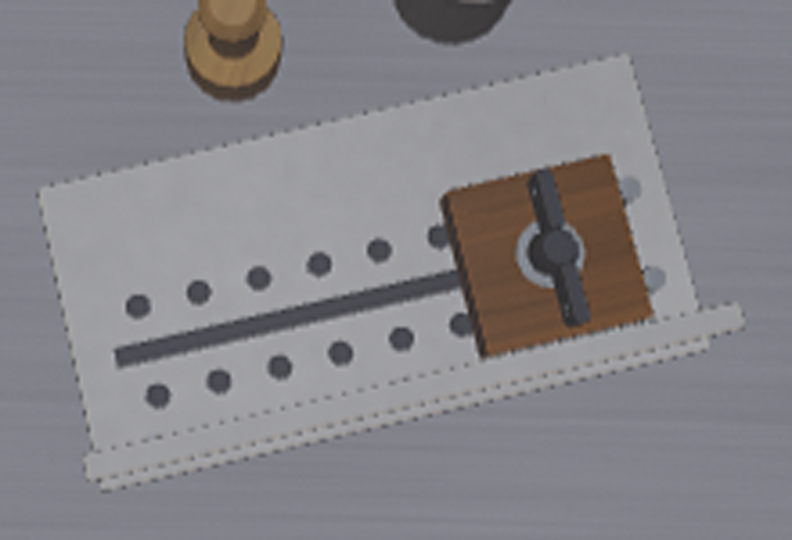

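View pics/scene4.png

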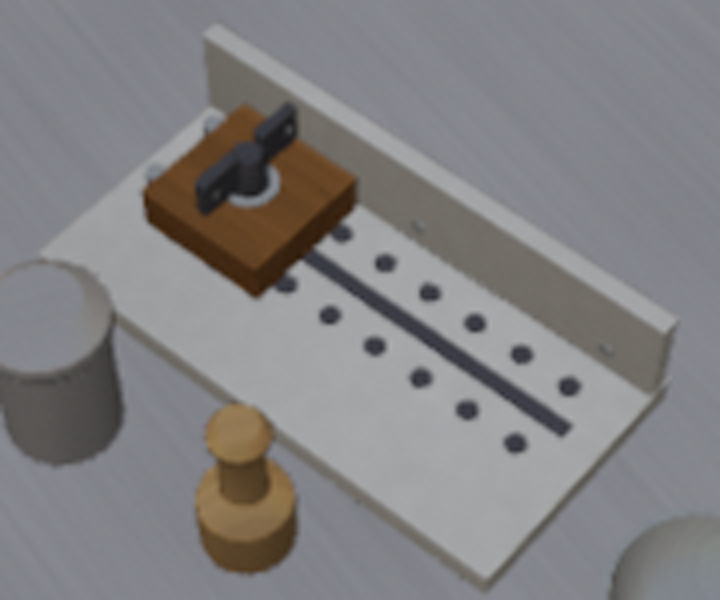

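View pics/top4f.png

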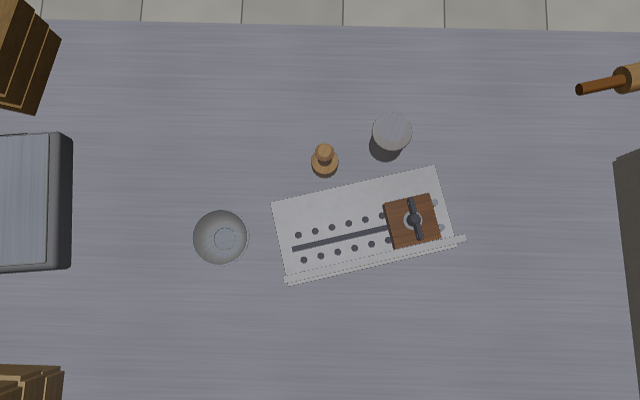

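The wings are square to the fence, with ends at about (540,175) and (577,322). Their slope of 0.25 compares with 0.27 predicted at home and 0.38 at 6° short. The stop's edge is at the pins, and the shaker, tamper and bowl are at their starting pixels. I'm handing in.

```bash
python3 -c "
from rig import *
ticket.finish_job(); print(state()['clock'])"
```

```text
the job is handed in; nothing more can be done
the job is handed in; nothing more can be done
```

I pushed the stop against the set pins, tightened the wing screw fully home, and handed the job in soon after the robot's clock read 32 s. The hand-in reports no verdict, so success rests on the checks below.

- **Stop:** I pushed it about 89 mm with the closed fingertips. It stalled at 20 N where the pins should be, and the last pictures show it still touching both pins.
- **Screw:** I turned it about 5 rad in three strokes, lifting over between them. It met a firm end at about 17 N, within 1 mm of the predicted home position. The highest force I read on the way was well below the 38 N limit. In the last top picture the wings are square to the fence to within about 1°.
- **Other objects:** The shaker, tamper and bowl are at the same pixels as at the start. The arm is back at its start pose, touching nothing.
- **Problems:** One straight-line move was refused by the planner before anything moved, so I used a joint-space move instead. The two cameras differed by about 0.9° on the guide's angle, so I used a joint fit of both, and the contacts agreed with it to within 1 mm.

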